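# Set the teapot on its trivet, spout to the mug

### The arm

A 7-joint arm with a two-finger parallel gripper is mounted at the origin on the work surface. World frame = base frame: x ahead of the robot, y to its left, z up, the work surface at z = 0. Lengths are in m, angles in degrees, forces in N, time in s.
With the tool pointing down it reaches from about 0.4 to 0.875 m from the base axis. Payload 6.5 kg.
Tool frame: the origin (TCP) lies at the very end of the fingers, on their centre line; the grasp point (between the pads) lies robot.grip_depth behind it (robot.grip_depth is the distance from the TCP to the grasp point, in m); x points along the fingers, z is the direction in which the jaws open and shut, and the axes are right-handed (so a half turn about x gives the same grasp; the last joint's range is limited). The gripper opens to 88 mm and grips with 3 to 60 N. Pads are 18 mm wide; open, the fingers measure 123 mm over their backs; the gripper's body (75 mm by 187 mm) begins 45 mm behind the grasp point.
Start: joints at [-70.543, 30.733, -0.252, 88.115, 0.149, 61.152, -4.079], TCP at [0.257, 0.597, 0.209] pointing down, gripper open.
Joint ranges: [-154.64, 154.64], [-21.42, 123.67], [-72.66, 72.17], [13.99, 137.28], [-74.86, 254.86], [10.95, 109.41], [-158.01, 158.01]. Speed limits (degrees/s): [136.94, 136.94, 180, 180, 180, 180, 180].

### API

Orientations are given as a 3x3 rotation matrix whose columns are the frame's x, y, z axes.
In Python, from station import robot, vision, models gives the robot as it stands.
- The arm moves only by the tool send_rows, never from a script. Its argument "steps" is one flat list of numbers, 7 for each row, row after row: the shift along the tool's x, y, z in m, then the turn, a rotation vector about the tool's x, y, z in degrees, then the opening, from 0 (shut) to 1 (fully open). A call has exactly 10 rows; each row is the pose to reach, as a shift and turn from the pose commanded when the call began, along the tool's axes at that moment; what a row does not reach only later rows make up. A row lasts 1/8 s, in which the tool goes at most 62.5 mm and 10.7 degrees, less where a joint would pass 70% of its speed; a pose out of reach is approached as far as the arm can. A call with a gripper value outside its range is refused whole. The fingers move at their own pace and stop on an object; "squeeze" is the grip in N (left out, the last holds). Time passes only in rows, so rows that repeat a pose let the fingers close, or fill a call up. It gives the time, the measured TCP pose, the force and the opening at its end, in the units of the state.
- robot.get_obs(): the state, without advancing time (a new reading comes with each control period).
- vision.camera(name): name is "scene" or "side" or "wrist"; returns a dict with "pixels" (384x512x3 uint8, red, green, blue), "vertical_fov" (degrees; the focal length in pixels is half the picture's height over the tangent of half this angle, whatever the lens; pixels are square), "cx", "cy" (the principal point, pixels), "distortion" ([k1, k2, p1, p2, k3] as OpenCV has them; the pictures are not rectified), "xyz" and "orientation" of the camera in the world; the wrist camera has in their place "mount" (4x4, takes a point from camera to tool coordinates, whose origin is the TCP and whose axes are the tool frame's). Camera axes: x right, y down, z forward; pixel columns grow to the right and rows downward; lengths in m; the calibration is good to about 2 mm. A picture is of the moment at which its call begins: read the wrist's pose just before it. There is no depth.
- robot.finish_job(): hands the job in, once; it reports no verdict.
Trained networks look in the newest picture that a camera, given by its name, has taken for a name from the list of things; names that differ only in an ending like _2 or _b are one class to them, and where a whole thing is asked for, a point or a joint stands for the part that bears it (a point fixed in the world has none). Each returns a list of dicts, best first, with "score" (0 to 1); they miss things now and then, are a little off and sometimes report something else, mostly with a low value. They report only what shows in the picture. A call takes as long as a camera call.
- models.search_frame(camera, name): "position" ([x, y, z] in m, in world coordinates, good to about 4 mm: the middle of the surface that is visible of it).
The state is a dict: "time": time; "joint_pos": joint angles; "dq": joint speeds; "joint_efforts": joint torques, N m; "eef_pos": TCP position; "tool_rot": TCP orientation; "contact_force": force on the tool from outside, world axes, zero at the start; "torque": the same for the moment, N m; "opening": finger opening in m.
Only numpy, scipy, OpenCV 4.12 (cv2) and the standard library are available. Lean on these libraries where they do the work, as an engineer would, in place of code of your own. Each camera call takes 0.05 s, during which the arm holds its last target.

### The job

Tea is nearly ready: pick up the teapot by the handle over its top and set it down gently on the middle of the round cork trivet, with its spout pointing at the mug. Keep the teapot upright all the way and leave the mug where it stands; let go of the teapot at the end.

Things in the scene. Friction and masses are not known exactly. Their poses are not given: they have to be found in the camera images.
- teapot_mid (a point): Red glazed teapot, loose, 0.35 to 0.65 kg: round closed body 120 mm across, lid with a small knob (knob top 111 mm above the underside), one spout, carrying handle arching over the top. Point on its vertical axis, 75 mm above the underside. x points along the spout (tip 107 mm from the axis, 92 mm up), z up. Milk jug and sugar bowl of the same glaze have no overhead handle.
- teapot_grip (a point): Middle of the wooden grip of the teapot's overhead handle, rigid with the pot: a straight level bar along x (the spout's direction), 70 mm long, 16 mm wide (y), 14 mm high, held by steel bows at its ends. Point at the bar's centre, 150 mm above the pot's underside, on the pot's axis, nearly over its centre of mass. Same axes as the teapot.
- trivet: Round flat cork trivet, 150 mm across, 8 mm thick, fixed to the counter (a smaller square cork coaster lies elsewhere). Origin at the centre of its underside, at counter height, z up; its yaw means nothing.
- mug_mid (a point): The only mug, red glazed, straight-sided, 82 mm across, 95 mm high, with a side handle (the milk jug of the same glaze is slimmer, waisted and has a pouring lip opposite its handle). It stands loose on the counter, 200 to 240 mm from the trivet's centre, on the left of it as seen from the robot. The point lies on its axis, half-way up (47.5 mm above its underside).

How it is judged:
By the outcome, as a careful person would: the job done as asked, in the order asked, and still so for the second after the job is handed in, with the robot touching nothing.
It also fails if it takes over 35 s, if anything falls off the work surface, if the arm or the gripper's body presses on something with over 40 N, if the wrist force passes 120 N, or if a joint passes its speed limit or range.

## Working session

There is one attempt and no reset: what is moved stays moved. The work goes in short steps, Python scripts to look and compute and a tool call to move; the robot and the scene stay as the last step left them, time stands still between calls to the robot, and variables do not carry over. Pictures are saved under pics/ and viewed, and the job is handed in when it is done.

Besides the shell and the picture viewer there is one more tool, called after ">>>" as name(argument=value, ...), one argument or row to a line, values as JSON. send_rows: Moves the arm, as the interface text tells. Its arguments: {"type":"object","properties":{"steps":{"type":"array"},"squeeze":{"type":"number"}},"required":["steps"]}

```bash
mkdir -p pics
python3 - <<'E'
from station import robot, vision, models
import cv2
o=robot.get_obs(); print({k:o[k] for k in("time","eef_pos","tool_rot","opening","contact_force")}, robot.grip_depth)
for c in("scene","side","wrist"):
    r=vision.camera(c); cv2.imwrite(f"pics/{c}0.png",r["pixels"][:,:,::-1])
    print(c,{k:v for k,v in r.items() if k!="pixels"})
    for n in("teapot_mid","teapot_grip","trivet","mug_mid"):
        print(n,[(d["score"],d["position"]) for d in models.search_frame(c,n)][:3])
E
```

```text
{'time': 0.0, 'eef_pos': array([0.25629584, 0.59661111, 0.20794751]), 'tool_rot': array([[-6.07529654e-04, -9.18846855e-01,  3.94613846e-01],
       [-1.63237854e-03,  3.94614304e-01,  9.18845409e-01],
       [-9.99998483e-01, -8.59333420e-05, -1.73964578e-03]]), 'opening': 0.08828385242389675, 'contact_force': array([-0.0261905 ,  0.76075336,  0.16109757])} 0.0187
scene {'vertical_fov': 50.5376479012631, 'cx': 256.42173495420593, 'cy': 190.23800281899838, 'distortion': array([-0.01735888,  0.        ,  0.        ,  0.        ,  0.        ]), 'xyz': array([ 1.21325814, -0.36698888,  0.65268946]), 'orientation': array([[ 0.5248236 ,  0.47132441, -0.70881132],
       [ 0.85099264, -0.27166463,  0.44945507],
       [ 0.01928019, -0.83907784, -0.54366961]])}
teapot_mid [(0.84, [0.437, -0.2933, 0.075])]
teapot_grip [(0.58, [0.4374, -0.2898, 0.0782])]
trivet [(0.82, [0.5587, 0.209, 0.0087])]
mug_mid [(0.85, [0.5833, 0.4296, 0.0631]), (0.28, [0.5597, 0.2111, 0.008])]
side {'vertical_fov': 57.04210517374854, 'cx': 253.56445983183602, 'cy': 199.08848046285334, 'distortion': array([-0.01237438
[... 454 characters left out ...]
71, [0.557, 0.4205, 0.0607])]
wrist {'vertical_fov': 60.33124624488905, 'cx': 259.94996069105366, 'cy': 186.85717758824168, 'distortion': array([-0.0310353,  0.       ,  0.       ,  0.       ,  0.       ]), 'mount': array([[-3.42076364e-04, -3.23194943e-01,  9.46332348e-01,
        -1.75862268e-01],
       [-1.14223487e-04, -9.46332384e-01, -3.23194996e-01,
         8.43671810e-02],
       [ 9.99999935e-01, -2.18650750e-04,  2.86801488e-04,
        -7.28304140e-04],
       [ 0.00000000e+00,  0.00000000e+00,  0.00000000e+00,
         1.00000000e+00]])}
teapot_mid [(0.32, [0.5353, 0.47, 0.0282])]
teapot_grip []
trivet [(0.56, [0.4965, 0.2652, 0.0068])]
mug_mid [(0.59, [0.532, 0.4719, 0.0329])]
```

View pics/scene0.png

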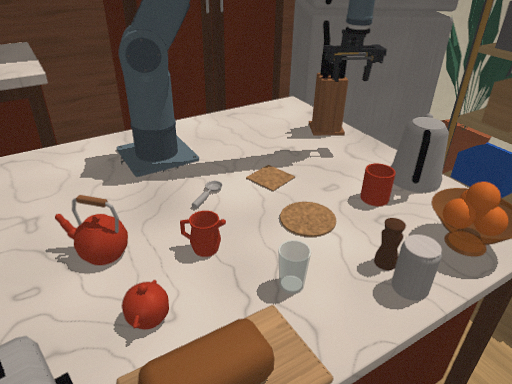

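View pics/side0.png

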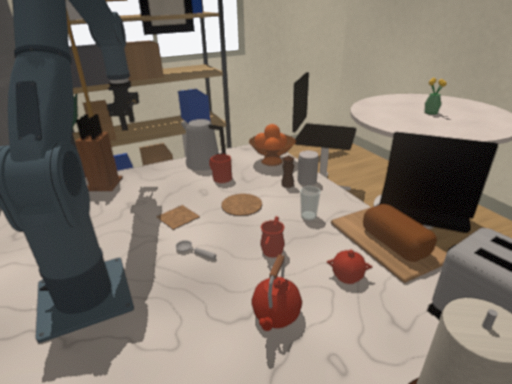

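View pics/wrist0.png

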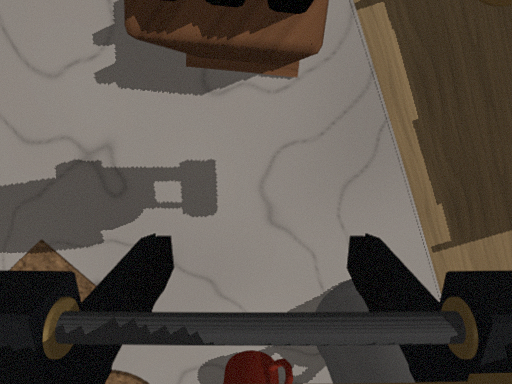

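Run:
```python
import cv2
a=cv2.imread("pics/scene0.png");b=cv2.imread("pics/side0.png")
cv2.imwrite("pics/scene0pot.png",cv2.resize(a[210:370,30:200],None,fx=3.5,fy=3.5,interpolation=2))
cv2.imwrite("pics/side0pot.png",cv2.resize(b[190:350,160:340],None,fx=3.5,fy=3.5,interpolation=2))
```

```text
(no output)
```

View pics/scene0pot.png

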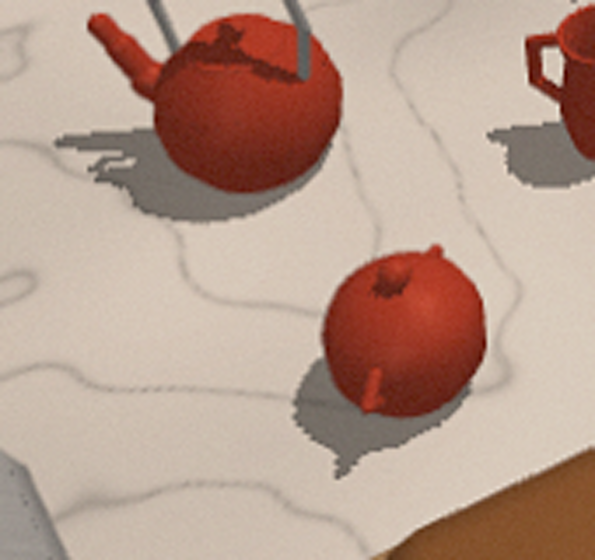

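View pics/side0pot.png

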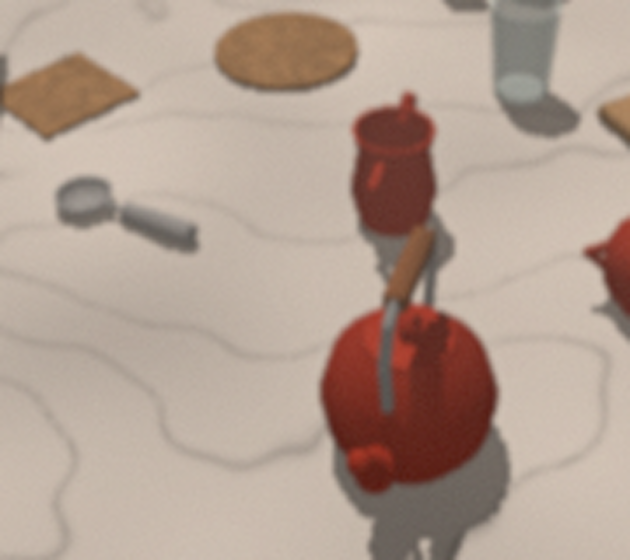

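```bash
cat > h.py <<'E'
import numpy as np, cv2
from station import robot, vision, models
def K(r):
    f=192/np.tan(np.radians(r["vertical_fov"]/2)); return np.array([[f,0,r["cx"]],[0,f,r["cy"]],[0,0,1.]])
def pose(r,obs=None):
    if "xyz" in r: return np.array(r["orientation"]),np.array(r["xyz"])
    R=np.array(obs["tool_rot"]);M=np.array(r["mount"]);return R@M[:3,:3],R@M[:3,3]+np.array(obs["eef_pos"])
def proj(r,P,obs=None):
    R,t=pose(r,obs); p=cv2.projectPoints((np.atleast_2d(P)-t)@R,np.zeros(3),np.zeros(3),K(r),r["distortion"])[0]
    return p[:,0]
def ray(r,uv,z,obs=None):
    R,t=pose(r,obs); n=cv2.undistortPoints(np.array(uv,float).reshape(-1,1,2),K(r),r["distortion"])[:,0]
    d=np.c_[n,np.ones(len(n))]@R.T; return t+d*((z-t[2])/d[:,2])[:,None]
def hull(r,P,obs=None):
    m=np.zeros((384*4,512*4),np.uint8); cv2.fillConvexPoly(m,cv2.convexHull(np.round(proj(r,P,obs)*4+1.5).astype(np.int32)),1)
    return cv2.resize(m.astype(np.float32),(512,384),interpolation=cv2.INTER_AREA)
E
python3 - <<'E'
from h import *
from scipy.optimize import least_squares
C={c:vision.camera(c) for c in("scene","side")}
roi={"scene":dict(bar=(70,190,115,212),mug=(350,155,402,212),tri=(270,192,345,245),pot=(55,205,130,275)),
     "side":dict(bar=(262,250,290,282),mug=(200,148,240,190),tri=(215,188,268,220),pot=(245,250,310,335))}
obs={}
vis=[]
for c,r in C.items():
    hsv=cv2.cvtColor(r["pixels"],cv2.COLOR_RGB2HSV).astype(int);h,s,v=hsv[...,0],hsv[...,1],hsv[...,2]
    red=((h<6)|(h>172))&(s>150)&(v>50)
    brown=(h>=6)&(h<22)&(s>90)
    im=r["pixels"][:,:,::-1].copy()
    for n,(x0,y0,x1,y1) in roi[c].items():
        m=np.zeros((384,512),bool); m[y0:y1,x0:x1]=(red if n in("mug","pot") else brown)[y0:y1,x0:x1]
        k,l,st,ce=cv2.connectedComponentsWithStats(m.astype(np.uint8)); i=1+np.argmax(st[1:,4]); m=l==i
        obs[c,n]=m; print(c,n,st[i],ce[i]); im[m]=im[m]//2+np.array([0,127,0],np.uint8)
    vis.append(im)
cv2.imwrite("pics/mask.png",np.vstack([vis[0][140:300,40:420],vis[1][140:345,140:520]]))
def pca(p):
    c=p.mean(0);w,V=np.linalg.eigh(np.cov((p-c).T));a=V[:,1]; return c,a,np.sqrt(w[1])
g=np.stack(np.meshgrid(np.linspace(-.035,.035,15),np.linspace(-.008,.008,5),np.linspace(-.007,.007,5),indexing='ij'),-1).reshape(-1,3)
def bar(q,z):
    c,s=np.cos(q[2]),np.sin(q[2]);R=np.array([[c,-s,0],[s,c,0],[0,0,1]]);return g@R.T+[q[0],q[1],z]
def fbar(q,cs):
    e=[]
    for c in cs:
        mc,ma,ms=pca(np.argwhere(obs[c,"bar"])[:,::-1].astype(float))
        hm=hull(C[c],bar(q,.15 if len(q)<4 else q[3])); yy,xx=np.nonzero(hm>.5)
        P=proj(C[c],bar(q,.15 if len(q)<4 else q[3])); 
        pc=proj(C[c],bar(q,.15 if len(q)<4 else q[3]).mean(0))[0]; A=proj(C[c],bar(q,.15 if len(q)<4 else q[3])[[12,-13]]);
        a=A[1]-A[0];a/=np.linalg.norm(a)
        e+=list(pc-mc)+[20*(a[0]*ma[1]-a[1]*ma[0])]
    return e
for cs in(["scene"],["side"],["scene","side"]):
  for y0 in(-90,):
    s=least_squares(fbar,[.44,-.3,np.radians(y0)],args=(cs,),diff_step=1e-4); print(cs,s.x[:2],np.degrees(s.x[2]),np.round(s.fun,2))
s=least_squares(fbar,[.44,-.3,np.radians(-90),.15],args=(["scene","side"],),diff_step=1e-4); print("free z",s.x,np.degrees(s.x[2]),np.round(s.fun,2))
th=np.linspace(0,2*np.pi,60)
def cyl(q,R,H): return np.vstack([np.c_[q[0]+R*np.cos(th),q[1]+R*np.sin(th),0*th+z] for z in(0,H)])
for n,R,H,q0 in(("mug",.041,.095,[.57,.43]),("tri",.075,.008,[.555,.21])):
    for cs in(["scene"],["side"],["scene","side"]):
        def f(q):
            e=[]
            for c in cs:
                y,x=np.nonzero(obs[c,n]); P=proj(C[c],cyl(q,R,H))
                mn,mx=P.min(0),P.max(0)
                e+=[mn[0]-x.min()+.5,mx[0]-x.max()-.5,mn[1]-y.min()+.5,mx[1]-y.max()-.5]
            return e
        s=least_squares(f,q0,diff_step=1e-4);print(n,cs,s.x,np.round(s.fun,1))
E
```

```text
scene bar [ 76 195  31  12 218] [ 91.0412844  200.25688073]
scene mug [361 164  34  42 883] [377.25707814 184.10419026]
scene tri [ 280  202   56   35 1529] [307.53172008 218.76978417]
scene pot [  55  214   73   51 1984] [ 97.05997984 237.54485887]
side bar [270 253  14  26 170] [276.84117647 264.75294118]
side mug [211 154  19  10  75] [220.36 159.96]
side tri [222 194  40  21 657] [241.34094368 204.1674277 ]
side pot [ 253  278   48   52 1763] [276.53828701 303.6137266 ]Traceback (most recent call last):
  File "<stdin>", line 18, in <module>
    return _nx.concatenate(arrs, 0, dtype=dtype, casting=casting)
           ~~~~~~~~~~~~~~~^^^^^^^^^^^^^^^^^^^^^^^^^^^^^^^^^^^^^^^
ValueError: all the input array dimensions except for the concatenation axis must match exactly, but along dimension 1, the array at index 0 has size 380 and the array at index 1 has size 372
```

```bash
cat > m.py <<'E'
from h import *
from scipy.optimize import least_squares
C={c:vision.camera(c) for c in("scene","side")}
roi={"scene":dict(bar=(70,190,115,212),mug=(350,155,402,212),tri=(270,192,345,245),pot=(55,205,130,275)),
     "side":dict(bar=(262,250,290,282),mug=(200,148,240,190),tri=(215,188,268,220),pot=(245,250,310,335))}
obs={}
vis=[]
for c,r in C.items():
    hsv=cv2.cvtColor(r["pixels"],cv2.COLOR_RGB2HSV).astype(int);h,s,v=hsv[...,0],hsv[...,1],hsv[...,2]
    red=((h<6)|(h>168))&(s>110)&(v>50)
    brown=(h>=6)&(h<22)&(s>90)
    im=r["pixels"][:,:,::-1].copy()
    for n,(x0,y0,x1,y1) in roi[c].items():
        m=np.zeros((384,512),bool); m[y0:y1,x0:x1]=(red if n in("mug","pot") else brown)[y0:y1,x0:x1]
        k,l,st,ce=cv2.connectedComponentsWithStats(m.astype(np.uint8)); i=1+np.argmax(st[1:,4]); m=l==i
        obs[c,n]=m; print(c,n,st[i],ce[i]); im[m]=im[m]//2+np.array([0,127,0],np.uint8)
    vis.append(im)
cv2.imwrite("pics/mask.png",cv2.resize(np.vstack([vis[0][150:290,40:410],vis[1][140:340,140:510]]),None,fx=1.7,fy=1.7))
def pca(p):
    c=p.mean(0);w,V=np.linalg.eigh(np.cov((p-c).T));a=V[:,1]; return c,a,np.sqrt(w[1])
g=np.stack(np.meshgrid(np.linspace(-.035,.035,15),np.linspace(-.008,.008,5),np.linspace(-.007,.007,5),indexing='ij'),-1).reshape(-1,3)
def bar(q,z):
    c,s=np.cos(q[2]),np.sin(q[2]);R=np.array([[c,-s,0],[s,c,0],[0,0,1]]);return g@R.T+[q[0],q[1],z]
def fbar(q,cs):
    e=[]
    for c in cs:
        mc,ma,ms=pca(np.argwhere(obs[c,"bar"])[:,::-1].astype(float))
        B=bar(q,.15 if len(q)<4 else q[3])
        pc=proj(C[c],B.mean(0))[0]; A=proj(C[c],np.array([B[:25].mean(0),B[-25:].mean(0)]))
        a=A[1]-A[0];a/=np.linalg.norm(a)
        e+=list(pc-mc)+[20*(a[0]*ma[1]-a[1]*ma[0])]
    return e
for cs in(["scene"],["side"],["scene","side"]):
    s=least_squares(fbar,[.44,-.3,np.radians(-90)],args=(cs,),diff_step=1e-4); print(cs,s.x[:2],np.degrees(s.x[2]),np.round(s.fun,2))
s=least_squares(fbar,[.44,-.3,np.radians(-90),.15],args=(["scene","side"],),diff_step=1e-4); print("free z",s.x,np.degrees(s.x[2]),np.round(s.fun,2))
c_,s_=np.cos(s.x[2]),np.sin(s.x[2])
for c in C: print(c,"spout tip pred",proj(C[c],[s.x[0]+.107*c_,s.x[1]+.107*s_,.092]))
th=np.linspace(0,2*np.pi,60)
def cyl(q,R,H): return np.vstack([np.c_[q[0]+R*np.cos(th),q[1]+R*np.sin(th),0*th+z] for z in(0,H)])
for n,R,H,q0 in(("mug",.041,.095,[.57,.43]),("tri",.075,.008,[.555,.21])):
    for cs in(["scene"],["side"],["scene","side"]):
        def f(q):
            e=[]
            for c in cs:
                y,x=np.nonzero(obs[c,n]); P=proj(C[c],cyl(q,R,H))
                mn,mx=P.min(0),P.max(0)
                e+=[mn[0]-x.min()+.5,mx[0]-x.max()-.5,mn[1]-y.min()+.5,mx[1]-y.max()-.5]
            return e
        s=least_squares(f,q0,diff_step=1e-4);print(n,cs,s.x,np.round(s.fun,1))
E
python3 m.py
```

```text
scene bar [ 76 195  31  12 220] [ 90.99545455 200.27727273]
scene mug [361 164  35  42 878] [377.38154897 183.90091116]
scene tri [ 280  202   56   35 1529] [307.53629823 218.72269457]
scene pot [  55  214   73   51 2011] [ 96.88612631 237.26205868]
side bar [270 251  14  28 170] [276.91764706 264.47647059]
side mug [210 153  21  30 493] [220.72819473 167.47058824]
side tri [222 194  40  21 656] [241.35823171 204.22560976]
side pot [ 252  277   50   54 1897] [276.34001054 303.37954665]
['scene'] [ 0.41288537 -0.28299556] -134.93654839433478 [ 0. -0. -0.]
['side'] [ 0.41387854 -0.27645315] -132.85771867258663 [ 0. -0.  0.]
['scene', 'side'] [ 0.41248796 -0.28096245] -133.3486511158041 [ 0.92 -0.35  0.38  0.47  1.41 -0.18]
free z [ 0.41275353 -0.28142988 -2.32745979  0.15179606] -133.3536227558581 [ 0.56 -0.92  0.39  0.69  0.87 -0.18]
scene spout tip pred [[ 54.37830163 214.87178052]]
side spout tip pred [[264.80024406 322.09299295]]
mug ['scene'] [0.56910102 0.44738647] [-0.4  0.4 -1.   0.8]
mug ['side'] [0.56518407 0.45916565] [-0.3  0.3  0.3 -0.3]
mug ['scene', 'side'] [0.56541856 0.45171331] [-0.2  0.4 -1.9 -0.3  0.4  1.1  0.9  0.5]
tri ['scene'] [0.55062609 0.21577323] [-0.4  0.4 -0.8  0.5]
tri ['side'] [0.55113045 0.22217701] [-0.6  0.6 -1.2  0.9]
tri ['scene', 'side'] [0.54979159 0.21728698] [-0.1  0.6 -1.1  0.2 -0.5  0.9 -0.6  1.7]
```

```bash
sleep 5
```

```text
(no output)
```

View pics/mask.png

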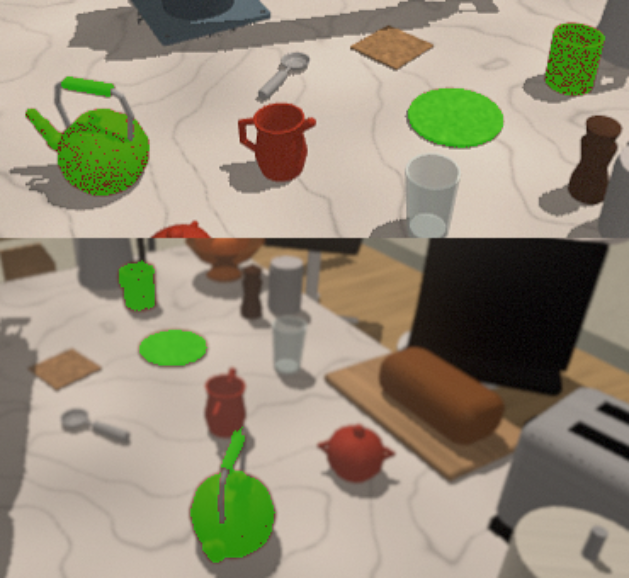

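```bash
cat > plan.py <<'E'
from h import *
from scipy.spatial.transform import Rotation as Ro
def tgt(x,y,z,yaw):
    a=np.radians(yaw); zz=np.array([np.cos(a),np.sin(a),0]); xx=np.array([0,0,-1.]); return np.array([x,y,z]),np.c_[xx,np.cross(zz,xx),zz]
def rows(W,o=None,n=10):
    o=o or robot.get_obs(); p=np.array(o["eef_pos"]);R=np.array(o["tool_rot"])
    for (x,y,z,yaw,op) in W:
        P,T=tgt(x,y,z,yaw); d=R.T@(P-p); rv=np.degrees(Ro.from_matrix(R.T@T).as_rotvec())
        print(", ".join(f"{v:.4g}" for v in list(np.round(d,4))+list(np.round(rv,1))+[op])+",")
E
python3 - <<'E'
from plan import *
o=robot.get_obs();print(o["time"],o["joint_pos"])
A=[];az0,az1=66.75,-34.3
for i in range(1,11):
    t=min(1,i/19); az=az0+(az1-az0)*t; r=.65+(.50-.65)*t; z=.208+min(i,4)*.04 
    A.append((r*np.cos(np.radians(az)),r*np.sin(np.radians(az)),z,66.8-110.3*t,1))
print(A[-1]);rows(A)
E
```

```text
0.95 [-70.54124413  30.73209185  -0.25193746  88.11453628   0.14808448
  61.15176368  -4.07762061]
(np.float64(0.5551209640975884), np.float64(0.13394709124353893), 0.368, 8.747368421052634, 1)
-0.0392, -0.0595, -0.0107, 5.8, 0, 0, 1,
-0.0792, -0.117, -0.0267, 11.6, 0, 0, 1,
-0.1192, -0.1721, -0.0478, 17.4, 0, 0, 1,
-0.1592, -0.2244, -0.0737, 23.2, 0, 0, 1,
-0.1592, -0.2733, -0.1041, 29, 0, 0, 1,
-0.1592, -0.3185, -0.1384, 34.8, 0, 0, 1,
-0.1592, -0.3598, -0.1765, 40.6, 0, 0, 1,
-0.1592, -0.3968, -0.2177, 46.4, 0, -0, 1,
-0.1592, -0.4293, -0.2616, 52.2, 0, -0, 1,
-0.1592, -0.4571, -0.3078, 58, 0, -0, 1,
```

>>> send_rows(
  steps=[-0.05,-0.02,-0.005,3,0,0,1,-0.09,-0.06,-0.012,8,0,0,1,-0.13,-0.11,-0.026,14,0,0,1,-0.159,-0.16,-0.046,20,0,0,1,-0.159,-0.21,-0.07,26,0,0,1,-0.159,-0.26,-0.1,32,0,0,1,-0.159,-0.31,-0.13,38,0,0,1,-0.159,-0.36,-0.175,44,0,0,1,-0.159,-0.4,-0.22,50,0,0,1,-0.159,-0.435,-0.27,55,0,0,1],
  squeeze=30,
)

```text
time: 2.2
eef_pos: [0.5501, 0.1764, 0.3679]
tool_rot: [[0.0, -0.201, 0.98], [0.0, 0.98, 0.201], [-1.0, -0.0, 0.0]]
contact_force: [1.0, -0.4, 0.4]
opening: 0.0881
```

Run:
```python
from plan import *
o=robot.get_obs();print(o["time"],np.round(o["joint_pos"],1),o["eef_pos"],o["tool_rot"][:,2])
R,p=o["tool_rot"],o["eef_pos"]
r=vision.camera("wrist");cv2.imwrite("pics/w1.png",r["pixels"][:,:,::-1])
for n in("trivet","mug_mid"): print(n,models.search_frame("wrist",n))
az0=np.degrees(np.arctan2(p[1],p[0]));r0=np.hypot(p[0],p[1]);y0=np.degrees(np.arctan2(R[1,2],R[0,2]));z0=p[2]
A=[]
for i in range(1,11):
    t=min(1,i/10); az=az0+(-34.3-az0)*t; r=r0+(.50-r0)*t; z=z0+(.27-z0)*max(0,t-.4)/.6
    A.append((r*np.cos(np.radians(az)),r*np.sin(np.radians(az)),z,y0+(-43.5-y0)*t,1))
print(az0,r0,y0,A[-1]);rows(A,o)
```

```text
2.2 [-38.6  16.8  21.2  88.4  -6.2  76.   -5.1] [0.55007802 0.1763617  0.36785096] [9.79673740e-01 2.00596983e-01 4.61539312e-04]
trivet [{'position': [0.5434, 0.2198, 0.0066], 'score': 0.65}]
mug_mid []
17.776481807865018 0.5776584389318176 11.571872369057132 (np.float64(0.41304914724788194), np.float64(-0.2817630244687857), np.float64(0.27), np.float64(-43.5), 1)
0, -0.0525, -0.0045, 5.5, 0, 0, 1,
0, -0.1037, -0.0137, 11, 0, 0, 1,
0, -0.1531, -0.0274, 16.5, 0, 0, 1,
-0, -0.2005, -0.0454, 22, 0, 0, 1,
0.0163, -0.2453, -0.0674, 27.5, 0, -0, 1,
0.0326, -0.2872, -0.0931, 33, 0, -0, 1,
0.0489, -0.326, -0.1222, 38.6, 0, -0, 1,
0.0652, -0.3615, -0.1544, 44.1, 0, -0, 1,
0.0815, -0.3933, -0.1892, 49.6, 0, -0, 1,
0.0978, -0.4213, -0.2262, 55.1, 0, -0, 1,
```

>>> send_rows(
  steps=[0,-0.0525,-0.0045,5.5,0,0,1,0,-0.104,-0.014,11,0,0,1,0,-0.153,-0.0275,16.5,0,0,1,0,-0.2,-0.0455,22,0,0,1,0.016,-0.245,-0.0675,27.5,0,0,1,0.033,-0.287,-0.093,33,0,0,1,0.049,-0.326,-0.122,38.6,0,0,1,0.065,-0.3615,-0.1545,44.1,0,0,1,0.0815,-0.393,-0.189,49.6,0,0,1,0.098,-0.421,-0.226,55.1,0,0,1],
)

```text
time: 3.6
eef_pos: [0.4143, -0.2797, 0.2694]
tool_rot: [[0.001, 0.686, 0.727], [0.0, 0.727, -0.686], [-1.0, 0.001, 0.001]]
contact_force: [0.1, -0.4, -0.3]
opening: 0.0881
```

Run:
```python
from plan import *
import json
o=robot.get_obs();print(o["time"],np.round(o["joint_pos"],1),o["eef_pos"],o["tool_rot"][:,2])
r=vision.camera("wrist");im=r["pixels"][:,:,::-1].copy();cv2.imwrite("pics/w2.png",im)
np.savez("w2.npz",**{k:v for k,v in r.items()},eef_pos=o["eef_pos"],tool_rot=o["tool_rot"])
for n in("teapot_grip","teapot_mid"): print(n,models.search_frame("wrist",n))
for q in([.4125,-.281,.15],[.4125+.035*np.cos(np.radians(-133.5)),-.281+.035*np.sin(np.radians(-133.5)),.15]):
    print(proj(r,q,o))
```

```text
3.6 [ -7.1  14.4  43.1 108.4 -11.2  61.4  -2.8] [ 0.4142848  -0.27968196  0.2694114 ] [ 7.27170846e-01 -6.86456329e-01  5.18829484e-04]
teapot_grip [{'position': [0.4182, -0.2746, 0.0861], 'score': 0.71}]
teapot_mid [{'position': [0.4144, -0.2743, 0.0866], 'score': 0.72}]
[[259.13611045 171.98085361]]
[[259.07413795 206.89769035]]
```

View pics/w1.png

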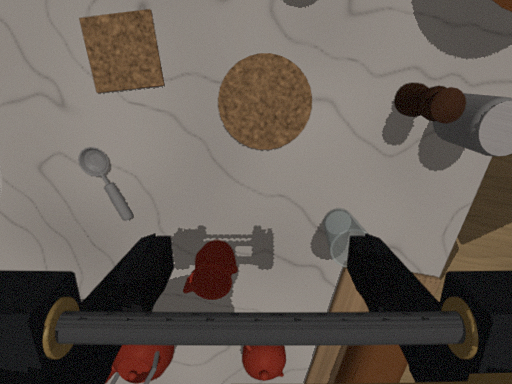

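View pics/w2.png

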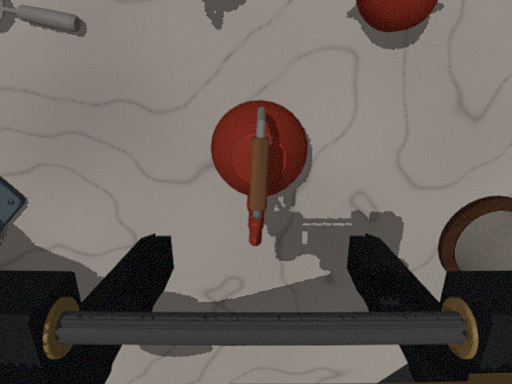

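Run:
```python
from plan import *
d=np.load("w2.npz");r={k:d[k] for k in d.files};o={"eef_pos":d["eef_pos"],"tool_rot":d["tool_rot"]}
def seg(im,roi):
    hsv=cv2.cvtColor(im,cv2.COLOR_RGB2HSV).astype(int);h,s,v=[hsv[...,i] for i in range(3)]
    x0,y0,x1,y1=roi;m=np.zeros(h.shape,bool);m[y0:y1,x0:x1]=((h>=7)&(h<22)&(s>90))[y0:y1,x0:x1]
    k,l,st,ce=cv2.connectedComponentsWithStats(m.astype(np.uint8));i=1+np.argmax(st[1:,4]);return l==i,st[i],ce[i]
m,st,ce=seg(r["pixels"],(235,125,285,220));print(st,ce)
pts=np.argwhere(m)[:,::-1].astype(np.float32); print(cv2.minAreaRect(pts))
W=ray(r,pts,.157,o)[:,:2]; c,(w,h),a=cv2.minAreaRect(W.astype(np.float32)*1000);print("grip",c,w,h,a)
w_,V=np.linalg.eigh(np.cov(W.T));print("pca",W.mean(0),np.degrees(np.arctan2(V[1,1],V[0,1])))
# trivet from w1
im=cv2.imread("pics/w1.png")[:,:,::-1].copy()
o1=dict(eef_pos=np.array([0.55007802,0.1763617,0.36785096]),tool_rot=np.c_[[0,0,-1],[-.201,.9797,0],[.9797,.2006,0]])
m,st,ce=seg(im,(205,40,325,165));print(st,ce)
W=ray(r,np.argwhere(m)[:,::-1].astype(float),.008,o1)[:,:2].astype(np.float32);print("trivet",cv2.minEnclosingCircle(W),W.mean(0))
```

```text
[ 248  136   22   75 1289] [258.5647789  173.08145849]
((258.8721008300781, 173.05032348632812), (19.294836044311523, 74.6834945678711), 3.301866054534912)
grip (412.0172119140625, -280.9443054199219) 70.82383728027344 17.38790512084961 42.88214874267578
pca [ 0.41250922 -0.28021851] -135.98658636459805
[ 218   53   94   97 7016] [264.58779932 101.02665336]
trivet ((0.5492194890975952, 0.218399778008461), 0.07432575523853302) [0.5489784  0.22070886]
```

>>> send_rows(
  steps=[0.03,-0.002,-0.001,1.5,0,0,1,0.06,-0.002,-0.001,3.1,0,0,1,0.09,-0.002,-0.001,3.1,0,0,1,0.115,-0.002,-0.001,3.1,0,0,1,0.13,-0.002,-0.001,3.1,0,0,1,0.138,-0.002,-0.001,3.1,0,0,1,0.138,-0.002,-0.001,3.1,0,0,0.6,0.138,-0.002,-0.001,3.1,0,0,0.1,0.138,-0.002,-0.001,3.1,0,0,0,0.138,-0.002,-0.001,3.1,0,0,0],
  squeeze=35,
)

```text
time: 5.0
eef_pos: [0.4121, -0.2807, 0.1322]
tool_rot: [[0.001, 0.725, 0.689], [-0.0, 0.689, -0.725], [-1.0, 0.0, 0.001]]
contact_force: [-0.2, -0.5, 0.9]
opening: 0.0499
```

Run:
```python
from plan import *
o=robot.get_obs();print(o["time"],np.round(o["joint_pos"],1),o["eef_pos"],o["tool_rot"],o["opening"],o["contact_force"],o["torque"])
r=vision.camera("scene");cv2.imwrite("pics/s3.png",cv2.resize(r["pixels"][150:300,10:210,::-1],None,fx=3,fy=3))
```

```text
5.0 [ -0.6  26.2  37.6 116.2 -22.5  44.8   4. ] [ 0.41212321 -0.28070872  0.13218914] [[ 7.36751895e-04  7.24739574e-01  6.89022501e-01]
 [-1.79330585e-04  6.89022773e-01 -7.24739668e-01]
 [-9.99999713e-01  4.10390516e-04  6.37606806e-04]] 0.049930453847344396 [-0.18769121 -0.45048612  0.93083934] [-0.0419945   0.12724796  0.01230346]
```

View pics/s3.png

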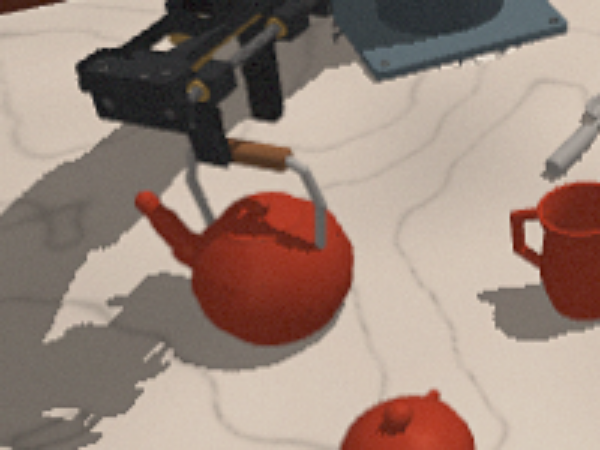

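>>> send_rows(
  steps=[0,0,0,0,0,0,0,0,0,0,0,0,0,0,0,0,0,0,0,0,0,0,0,0,0,0,0,0,-0.003,0,0,0,0,0,0,-0.01,0,0,0,0,0,0,-0.022,0,0,0,0,0,0,-0.04,0,0,0,0,0,0,-0.06,0,0,0,0,0,0,-0.08,0,0,0,0,0,0],
)

```text
time: 6.3
eef_pos: [0.4119, -0.2808, 0.2133]
tool_rot: [[0.001, 0.725, 0.689], [-0.0, 0.689, -0.725], [-1.0, 0.0, 0.001]]
contact_force: [0.5, 0.9, -0.1]
opening: 0.0002
```

Run:
```python
from plan import *
o=robot.get_obs();print(o["time"],np.round(o["joint_pos"],1),o["eef_pos"],o["tool_rot"],o["opening"],o["contact_force"],o["torque"])
r=vision.camera("scene");cv2.imwrite("pics/s4.png",cv2.resize(r["pixels"][100:300,10:210,::-1],None,fx=3,fy=3))
```

```text
6.3 [ -5.4  18.9  42.4 112.3 -15.6  54.5  -1.8] [ 0.4119136  -0.28076234  0.21326627] [[ 6.54196987e-04  7.24891609e-01  6.88862633e-01]
 [-2.48113419e-04  6.88862876e-01 -7.24891630e-01]
 [-9.99999755e-01  3.03305858e-04  6.30507353e-04]] 0.00021704596744469336 [ 0.51303129  0.88481949 -0.11057852] [-0.03532139  0.12219904 -0.02180852]
```

View pics/s4.png

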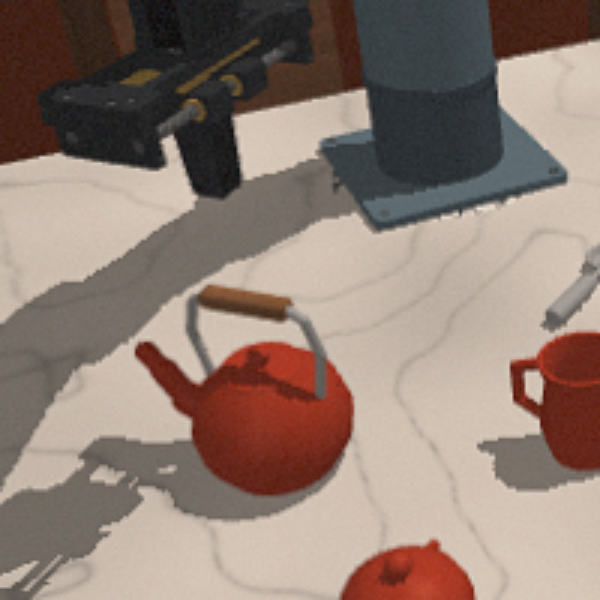

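Run:
```python
from plan import *
r=vision.camera("scene");s=vision.camera("side");w=vision.camera("wrist");o=robot.get_obs()
p=o["eef_pos"];R=o["tool_rot"]
print("scene tcp",proj(r,p),"side",proj(s,p),"wrist tcp",proj(w,p,o),"bar scene",proj(r,[.4123,-.2806,.15]),"side",proj(s,[.4123,-.2806,.15]),"wrist",proj(w,[.4123,-.2806,.15],o))
for dz in(.025,-.025): print(proj(r,[.4121,-.2807,.1322]+R[:,2]*dz))
a=s["pixels"][:,:,::-1].copy();cv2.imwrite("pics/d5.png",cv2.resize(a[130:340,160:340],None,fx=2.8,fy=2.8))
cv2.imwrite("pics/w5.png",w["pixels"][:,:,::-1])
```

```text
scene tcp [[ 86.13378062 175.20000367]] side [[277.40360521 243.12457194]] wrist tcp [[259.55488733 225.17945593]] bar scene [[ 92.06765732 199.83346098]] side [[277.22898805 265.81503655]] wrist [[259.79073771 190.01632311]]
[[ 86.88225179 212.96079263]]
[[100.07093105 200.3392429 ]]
```

View pics/d5.png

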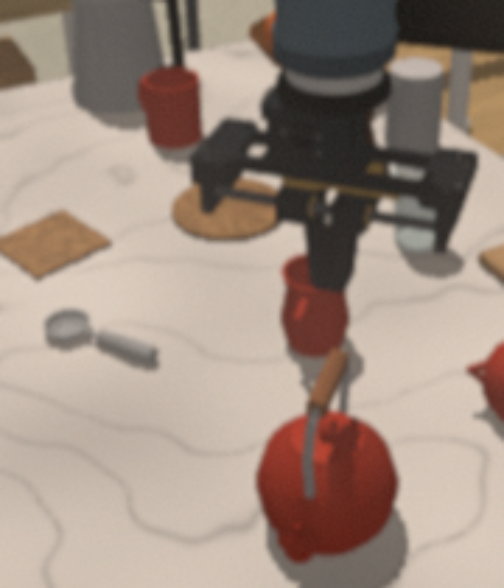

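View pics/w5.png

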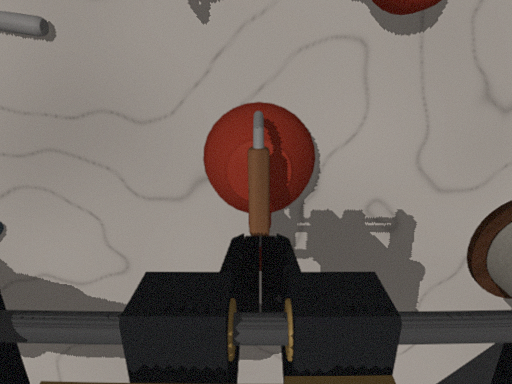

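Run:
```python
from plan import *
from scipy.optimize import least_squares
r=vision.camera("scene");s=vision.camera("side");w=vision.camera("wrist");o=robot.get_obs()
p=o["eef_pos"];R=o["tool_rot"];print(p, robot.grip_depth)
f=lambda q:np.r_[proj(r,q)[0]-[82.7,165],proj(s,q)[0]-[278.3,232.5]]
q=least_squares(f,p,diff_step=1e-4);print(q.x,q.fun, "tool:",R.T@(q.x-p))
for d in(0,.01,.015,.02,.025,.03,.035,.04): print(d,[proj(w,p+R@np.array([-d,y,0]),o)[0].round(1) for y in(0,.009,.012)])
a=r["pixels"][:,:,::-1];cv2.imwrite("pics/s6.png",cv2.resize(a[110:220,30:150],None,fx=5,fy=5))
cv2.imwrite("pics/d6.png",cv2.resize(s["pixels"][190:290,220:340,::-1],None,fx=5,fy=5))
```

```text
[ 0.4114268  -0.28024146  0.2111687 ] 0.0187
[ 0.41376348 -0.28191006  0.23867102] [ 0.23339144 -0.42592068  0.27963422  0.40194314] tool: [-0.02750586  0.00053061  0.00278707]
0 [array([259.6, 225.2]), array([259.5, 211. ]), array([259.5, 206.2])]
0.01 [array([259.5, 232.9]), array([259.5, 218.1]), array([259.5, 213.1])]
0.015 [array([259.5, 237.1]), array([259.5, 222. ]), array([259.5, 216.8])]
0.02 [array([259.5, 241.5]), array([259.5, 226. ]), array([259.5, 220.8])]
0.025 [array([259.5, 246.1]), array([259.5, 230.3]), array([259.5, 224.9])]
0.03 [array([259.5, 251. ]), array([259.5, 234.9]), array([259.5, 229.3])]
0.035 [array([259.5, 256.2]), array([259.5, 239.7]), array([259.5, 234. ])]
0.04 [array([259.5, 261.7]), array([259.5, 244.8]), array([259.5, 239. ])]
```

View pics/s6.png

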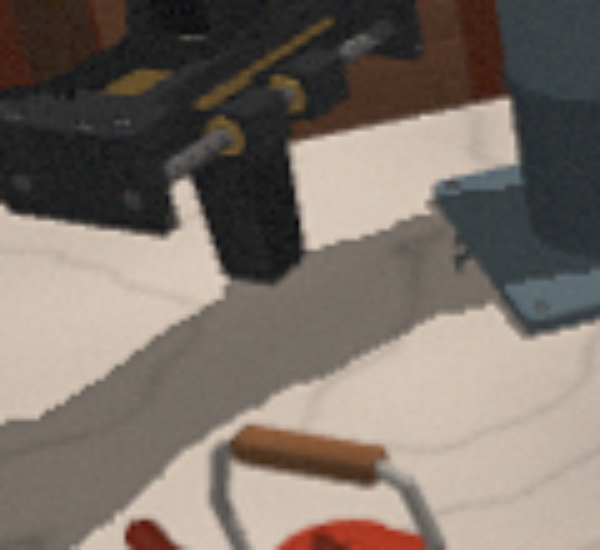

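View pics/d6.png

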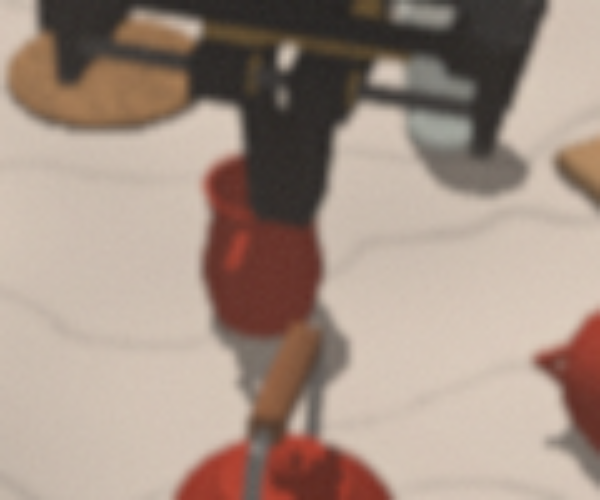

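>>> send_rows(
  steps=[0,0,0,0,0,0,0.7,0,0,0,0,0,0,0.7,0,0,0,0,0,0,0.7,0,0,0,0,0,0,0.7,0.01,0.001,0,0,0,0,0.7,0.025,0.001,0,0,0,0,0.7,0.04,0.001,0,0,0,0,0.7,0.05,0.001,0,0,0,0,0.7,0.05,0.001,0,0,0,0,0.7,0.05,0.001,0,0,0,0,0.7],
)

```text
time: 7.9
eef_pos: [0.4127, -0.2802, 0.162]
tool_rot: [[0.0, 0.725, 0.689], [-0.0, 0.689, -0.725], [-1.0, 0.0, 0.0]]
contact_force: [-0.1, 0.3, 0.2]
opening: 0.0617
```

Run:
```python
from plan import *
o=robot.get_obs();p=o["eef_pos"];R=o["tool_rot"];print(o["time"],p,o["opening"],o["contact_force"])
r=vision.camera("scene");s=vision.camera("side")
def dr(r,roi,name):
    a=r["pixels"][:,:,::-1].copy();x0,y0,x1,y1=roi
    a=cv2.resize(a[y0:y1,x0:x1],None,fx=5,fy=5)
    for d,c in((0,(0,0,255)),(-.028,(0,255,0))):
        for z in(.031,-.031):
            u=(proj(r,p+R@np.array([d,0,z]))[0]-[x0,y0]+.5)*5; cv2.circle(a,tuple(int(v) for v in u),4,c,-1)
    cv2.imwrite(name,a)
dr(r,(30,130,150,240),"pics/s7.png");dr(s,(220,200,340,300),"pics/d7.png")
```

```text
7.9 [ 0.41272031 -0.28017873  0.16202684] 0.06170786465395151 [-0.09925207  0.27542164  0.17763826]
```

View pics/s7.png

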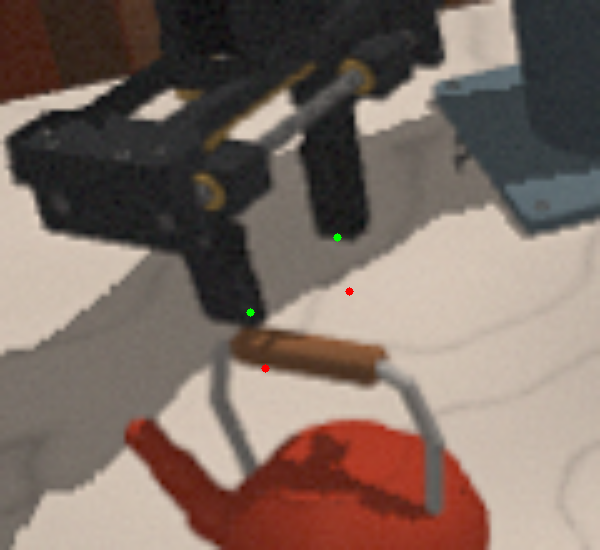

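View pics/d7.png

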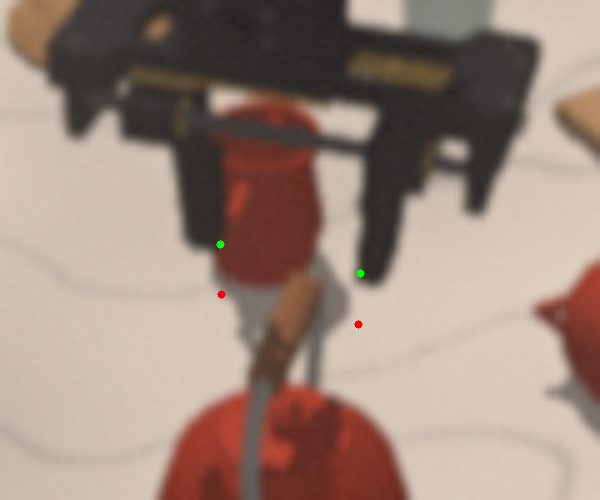

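>>> send_rows(
  steps=[0.015,0,0,0,0,0,0.7,0.03,0,0,0,0,0,0.7,0.045,0,0,0,0,0,0.7,0.055,0,0,0,0,0,0.7,0.058,0,0,0,0,0,0.7,0.058,0,0,0,0,0,0.2,0.058,0,0,0,0,0,0,0.058,0,0,0,0,0,0,0.058,0,0,0,0,0,0,0.058,0,0,0,0,0,0],
)

```text
time: 9.25
eef_pos: [0.4127, -0.2799, 0.1039]
tool_rot: [[0.0, 0.725, 0.689], [0.0, 0.689, -0.725], [-1.0, 0.0, 0.0]]
contact_force: [-0.7, -0.6, 0.5]
opening: 0.0157
```

Run:
```python
from plan import *
o=robot.get_obs();p=o["eef_pos"];R=o["tool_rot"];print(o["time"],p,o["opening"],o["contact_force"],o["joint_pos"])
r=vision.camera("scene");cv2.imwrite("pics/s8.png",cv2.resize(r["pixels"][140:290,30:150,::-1],None,fx=4,fy=4))
```

```text
9.25 [ 0.41270436 -0.27986862  0.10394218] 0.0156788672462952 [-0.68454682 -0.56961931  0.51013031] [  1.0095261   28.90867054  35.66317259 117.09498468 -25.16429547
  41.54295652   6.07062759]
```

View pics/s8.png

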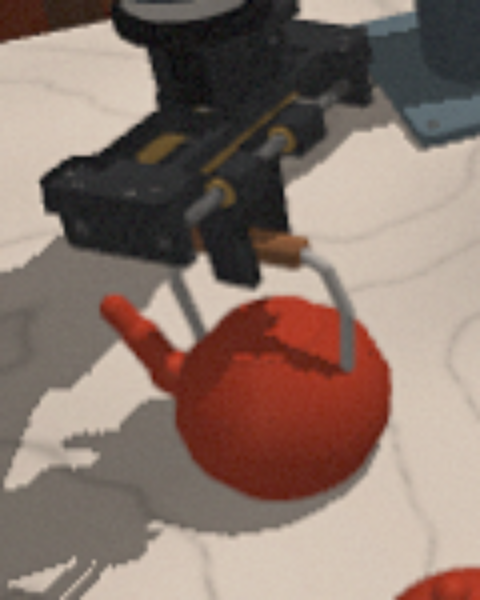

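>>> send_rows(
  steps=[0,0,0,0,0,0,0,-0.003,0,0,0,0,0,0,-0.01,0,0,0,0,0,0,-0.022,0,0,0,0,0,0,-0.04,0,0,0,0,0,0,-0.06,0,0,0,0,0,0,-0.08,0,0,-2,0,0,0,-0.1,0,0,-6,0,0,0,-0.12,0,0,-10,0,0,0,-0.135,0,0,-14,0,0,0],
)

```text
time: 10.55
eef_pos: [0.4126, -0.2803, 0.2408]
tool_rot: [[0.002, 0.535, 0.845], [-0.001, 0.845, -0.535], [-1.0, 0.0, 0.002]]
contact_force: [-0.1, 0.2, -4.3]
opening: 0.0158
```

Run:
```python
from plan import *
o=robot.get_obs();p=o["eef_pos"];R=o["tool_rot"];print(o["time"],p,R[:,2],o["opening"],o["contact_force"],o["torque"],np.round(o["joint_pos"],1))
r=vision.camera("scene");cv2.imwrite("pics/s9.png",cv2.resize(r["pixels"][60:290,10:250,::-1],None,fx=2.5,fy=2.5))
print(models.search_frame("scene","teapot_mid"))
```

```text
10.55 [ 0.41261744 -0.28026859  0.24079467] [ 0.84479833 -0.53508245  0.00159957] 0.01582765000596347 [-0.06563662  0.20809673 -4.31838759] [ 0.01822213  0.04388191 -0.02496745] [ -4.3  16.   40.3 110.5 -12.2  57.7   9.1]
[{'position': [0.4405, -0.2918, 0.2055], 'score': 0.74}, {'position': [0.5832, 0.4278, 0.0641], 'score': 0.46}]
```

View pics/s9.png

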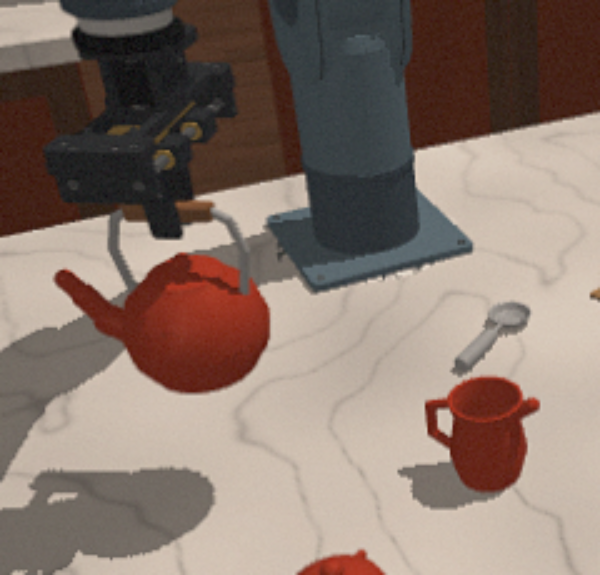

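```bash
cat > arc.py <<'E'
from plan import *
import sys
o=robot.get_obs();p=o["eef_pos"];R=o["tool_rot"]
az0=np.degrees(np.arctan2(p[1],p[0]));r0=np.hypot(p[0],p[1]);y0=np.degrees(np.arctan2(R[1,2],R[0,2]));z0=p[2]
def arc(x,y,z,yaw,N,k0=1,n=10):
    az1=np.degrees(np.arctan2(y,x));r1=np.hypot(x,y);A=[]
    for i in range(k0,k0+n):
        t=min(1,i/N);az=az0+(az1-az0)*t;r=r0+(r1-r0)*t
        A.append((r*np.cos(np.radians(az)),r*np.sin(np.radians(az)),z0+(z-z0)*t,y0+(yaw-y0)*t,0))
    print(o["time"],az0,r0,y0,z0,"end",A[-1]);rows(A,o)
E
python3 -c "
from arc import *
arc(.5495,.2183,.26,176,20.5)"
```

```text
10.65 -34.18194192703716 0.49979834608165363 -32.446646597617345 0.24120142857031768 end (np.float64(0.5404332029537406), np.float64(-0.0657711869332108), np.float64(0.25037146341406513), np.float64(69.23464442561064), 0)
-0.0009, 0.0238, 0.0046, -10.2, 0.2, -0, 0,
-0.0018, 0.0481, 0.0081, -20.3, 0.2, -0, 0,
-0.0026, 0.0727, 0.0104, -30.5, 0.2, 0, 0,
-0.0035, 0.0976, 0.0115, -40.7, 0.2, 0, 0,
-0.0044, 0.1227, 0.0114, -50.8, 0.2, 0.1, 0,
-0.0053, 0.148, 0.01, -61, 0.2, 0.1, 0,
-0.0062, 0.1734, 0.0074, -71.2, 0.2, 0.1, 0,
-0.0071, 0.1988, 0.0035, -81.3, 0.2, 0.1, 0,
-0.008, 0.2242, -0.0017, -91.5, 0.2, 0.1, 0,
-0.009, 0.2496, -0.0082, -101.7, 0.2, 0.2, 0,
```

>>> send_rows(
  steps=[-0.008,0.014,0.003,-6,0,0,0,-0.016,0.036,0.006,-15,0.1,0,0,-0.024,0.062,0.009,-25,0.1,0,0,-0.03,0.089,0.011,-35,0.2,0,0,-0.03,0.115,0.0115,-45,0.2,0,0,-0.03,0.141,0.01,-55,0.2,0.1,0,-0.03,0.167,0.008,-65,0.2,0.1,0,-0.03,0.194,0.004,-75,0.2,0.1,0,-0.03,0.22,-0.001,-85,0.2,0.1,0,-0.03,0.246,-0.007,-95,0.2,0.1,0],
)

```text
time: 11.9
eef_pos: [0.5385, -0.068, 0.2685]
tool_rot: [[-0.004, -0.889, 0.458], [0.0, 0.458, 0.889], [-1.0, 0.004, -0.002]]
contact_force: [0.2, 0.2, -4.2]
opening: 0.0156
```

Run:
```python
from arc import *
print(np.round(o["joint_pos"],1),o["opening"],o["contact_force"],o["torque"])
arc(.5495,.2183,.24,176,11)
```

```text
[-11.2  17.   16.9 101.3  -5.5  62.7  70.4] 0.015578828332882374 [ 0.2251614   0.1527015  -4.15832857] [-0.01631392  0.045345    0.03419618]
11.9 -7.198014134035367 0.5427366851777848 62.756164379488546 0.268493870584925 end (np.float64(0.5547470332563793), np.float64(0.19147414112664915), np.float64(0.2425903518713568), np.float64(165.70510585268076), 0)
0.0026, 0.005, 0.0249, -10.3, -0.1, -0.2, 0,
0.0051, 0.0112, 0.0496, -20.6, -0.1, -0.2, 0,
0.0077, 0.0186, 0.0743, -30.9, -0, -0.2, 0,
0.0103, 0.0272, 0.0988, -41.2, -0, -0.3, 0,
0.0129, 0.037, 0.123, -51.5, 0, -0.3, 0,
0.0155, 0.0481, 0.1469, -61.8, 0, -0.3, 0,
0.0181, 0.0603, 0.1704, -72.1, 0.1, -0.3, 0,
0.0207, 0.0738, 0.1935, -82.4, 0.1, -0.3, 0,
0.0233, 0.0884, 0.2161, -92.7, 0.1, -0.3, 0,
0.0259, 0.1042, 0.2382, -102.9, 0.1, -0.2, 0,
```

>>> send_rows(
  steps=[0.002,0.005,0.025,-10,-0.1,-0.2,0,0.004,0.011,0.05,-20,-0.1,-0.2,0,0.006,0.0185,0.074,-30.5,0,-0.2,0,0.008,0.027,0.099,-41,0,-0.3,0,0.01,0.037,0.123,-51.5,0,-0.3,0,0.012,0.048,0.147,-62,0,-0.3,0,0.014,0.06,0.17,-72,0.1,-0.3,0,0.016,0.074,0.1935,-82,0.1,-0.3,0,0.018,0.088,0.216,-92,0.1,-0.3,0,0.02,0.104,0.238,-101,0.1,-0.2,0],
)

```text
time: 13.15
eef_pos: [0.5557, 0.1907, 0.2483]
tool_rot: [[-0.001, -0.28, -0.96], [-0.001, -0.96, 0.28], [-1.0, 0.001, 0.001]]
contact_force: [0.1, -0.8, -3.8]
opening: 0.0155
```

Run:
```python
from arc import *
print(np.round(o["joint_pos"],1),o["opening"],o["contact_force"],o["torque"],o["tool_rot"])
for c in("scene","side","wrist"):
    r=vision.camera(c); cv2.imwrite(f"pics/{c}10.png",r["pixels"][:,:,::-1])
    for n in("teapot_mid","trivet","mug_mid"): print(c,n,[(d["score"],d["position"]) for d in models.search_frame(c,n)][:2])
```

```text
[-17.8  22.6  -7.3  95.2   3.2  62.4 137.7] 0.015521032880395243 [ 0.0610978  -0.77401066 -3.83261483] [0.16730343 0.00880427 0.02212055] [[-8.30603314e-04 -2.80406914e-01 -9.59880864e-01]
 [-5.84679073e-04 -9.59880895e-01  2.80407429e-01]
 [-9.99999484e-01  7.94129594e-04  6.33332197e-04]]
scene teapot_mid [(0.75, [0.5811, 0.1679, 0.2166])]
scene trivet [(0.94, [0.5594, 0.2108, 0.0082])]
scene mug_mid [(0.7, [0.5832, 0.4252, 0.0623])]
side teapot_mid [(0.73, [0.5392, 0.1523, 0.2144])]
side trivet [(0.66, [0.5424, 0.207, 0.0079])]
side mug_mid []
wrist teapot_mid [(0.6, [0.5453, 0.1684, 0.2334])]
wrist trivet [(0.87, [0.5058, 0.1633, 0.0055])]
wrist mug_mid [(0.93, [0.5941, 0.4727, 0.078])]
```

View pics/scene10.png

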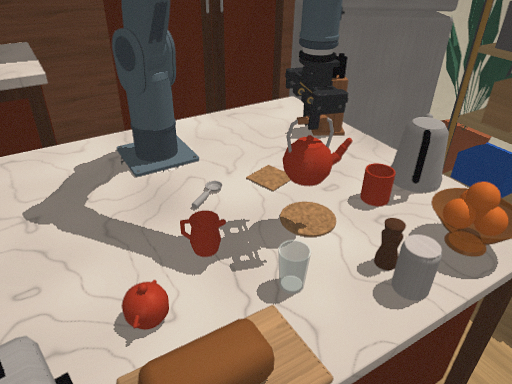

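View pics/side10.png

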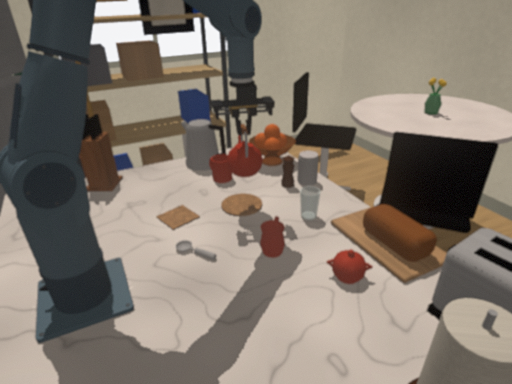

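View pics/wrist10.png

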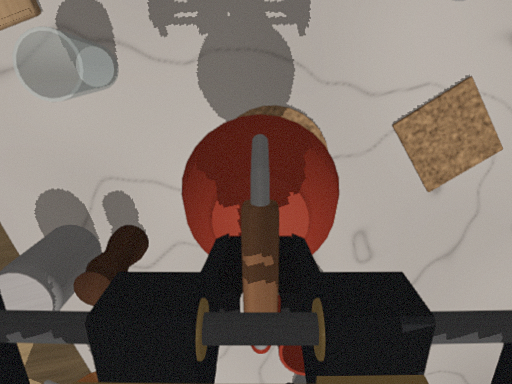

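Run:
```python
from plan import *
o=robot.get_obs();rows([(.5495,.2185,.245,176,0),(.5495,.2185,.122,176,0)],o)
```

```text
0.004, -0.0253, 0.0144, -12.5, -0, 0, 0,
0.127, -0.0253, 0.0144, -12.5, -0, 0, 0,
```

>>> send_rows(
  steps=[0.002,-0.013,0.007,-6,0,0,0,0.006,-0.0255,0.0145,-12.5,0,0,0,0.02,-0.0255,0.0145,-12.5,0,0,0,0.04,-0.0255,0.0145,-12.5,0,0,0,0.06,-0.0255,0.0145,-12.5,0,0,0,0.08,-0.0255,0.0145,-12.5,0,0,0,0.098,-0.0255,0.0145,-12.5,0,0,0,0.112,-0.0255,0.0145,-12.5,0,0,0,0.122,-0.0255,0.0145,-12.5,0,0,0,0.126,-0.0255,0.0145,-12.5,0,0,0],
)

```text
time: 15.0
eef_pos: [0.5493, 0.2191, 0.1224]
tool_rot: [[-0.0, -0.069, -0.998], [0.0, -0.998, 0.069], [-1.0, -0.0, 0.0]]
contact_force: [0.4, 0.2, -4.6]
opening: 0.0156
```

Run:
```python
from plan import *
o=robot.get_obs();R=o["tool_rot"]
print(o["time"],np.round(o["joint_pos"],1),o["eef_pos"],np.degrees(np.arctan2(R[1,2],R[0,2])),R[:,0],o["opening"],o["contact_force"],o["torque"])
c=np.array([.5495,.2185])
for n in("scene","side"):
    r=vision.camera(n);a=r["pixels"][:,:,::-1].copy()
    sc=4;x0,y0,x1,y1={"scene":(260,120,400,250),"side":(190,120,290,230)}[n]
    a=cv2.resize(a[y0:y1,x0:x1],None,fx=sc,fy=sc)
    d=np.array([np.cos(np.radians(86)),np.sin(np.radians(86))]);P=[[*c,.158+.01],[*(c+.107*d),.102],[*c,.008],[*(c+.232*d),.0]]
    for u in proj(r,P): cv2.circle(a,tuple(int(v) for v in (u-[x0,y0]+.5)*sc),4,(0,255,0),-1)
    cv2.imwrite(f"pics/{n}11.png",a)
```

```text
15.0 [-19.1  31.4  -9.5 100.9   6.6  48.3 144.5] [0.54926498 0.21910332 0.12243086] 176.03513300370423 [-3.38685484e-04  2.51240774e-04 -9.99999911e-01] 0.015577989189093769 [ 0.43335643  0.20755129 -4.56550853] [ 0.10141648  0.12574041 -0.02470255]
```

View pics/scene11.png

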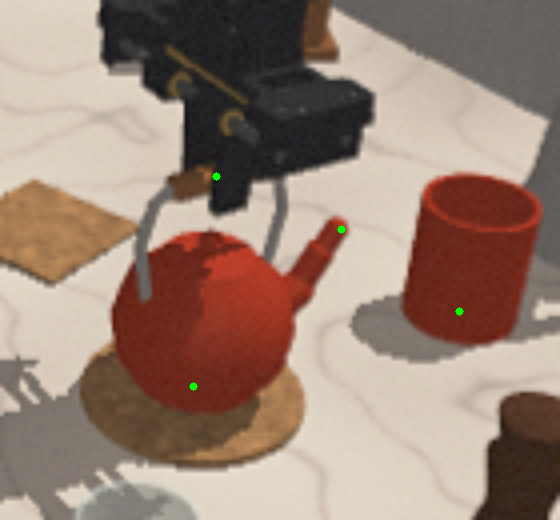

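View pics/side11.png

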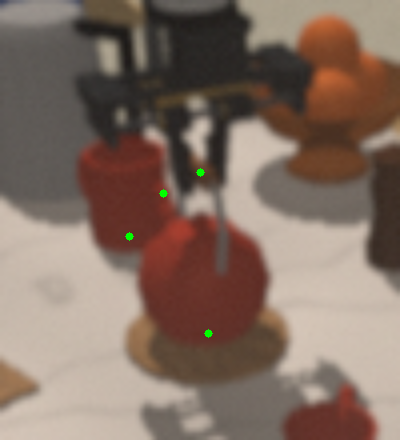

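>>> send_rows(
  steps=[0.002,-0.0005,0,0,0,0,0,0.004,-0.0005,0,0,0,0,0,0.006,-0.0005,0,0,0,0,0,0.007,-0.0005,0,0,0,0,0,0.008,-0.0005,0,0,0,0,0,0.0085,-0.0005,0,0,0,0,0,0.009,-0.0005,0,0,0,0,0,0.0095,-0.0005,0,0,0,0,0,0.01,-0.0005,0,0,0,0,0,0.01,-0.0005,0,0,0,0,0],
)

```text
time: 16.35
eef_pos: [0.5493, 0.2197, 0.1129]
tool_rot: [[-0.0, -0.069, -0.998], [0.0, -0.998, 0.069], [-1.0, -0.0, 0.0]]
contact_force: [-0.3, -0.5, -3.2]
opening: 0.0156
```

>>> send_rows(
  steps=[0.0003,0,0,0,0,0,0,0.0006,0,0,0,0,0,0,0.0009,0,0,0,0,0,0,0.0012,0,0,0,0,0,0,0.0012,0,0,0,0,0,0,0.0012,0,0,0,0,0,0,0.0012,0,0,0,0,0,0,0.0012,0,0,0,0,0,0,0.0012,0,0,0,0,0,0,0.0012,0,0,0,0,0,0],
)

```text
time: 17.6
eef_pos: [0.5495, 0.2197, 0.112]
tool_rot: [[0.0, -0.069, -0.998], [0.001, -0.998, 0.069], [-1.0, -0.001, -0.0]]
contact_force: [-2.0, -1.0, 3.9]
opening: 0.0152
```

Run:
```python
from plan import *
for i in range(4):
    r=vision.camera("scene");o=robot.get_obs();print(o["time"],o["eef_pos"],o["contact_force"],o["torque"])
```

```text
17.65 [0.54952776 0.21973754 0.11199672] [-2.05582859 -0.78290426  4.14037916] [-0.17497261  0.47144956  0.05354561]
17.7 [0.54952305 0.21974344 0.11200441] [-2.00541686 -0.57156677  3.73941676] [-0.17773726  0.39487803  0.02124669]
17.75 [0.54953757 0.21973905 0.11200559] [-2.08838221 -1.50623597  4.41855109] [-0.15505319  0.44996314 -0.01195937]
17.8 [0.54950199 0.21975583 0.11197302] [-1.44841364 -0.98760581  4.32625302] [-0.19586976  0.48080057  0.00406871]
```

>>> send_rows(
  steps=[-0.0005,0,0,0,0,0,0,-0.0005,0,0,0,0,0,0.2,-0.0005,0,0,0,0,0,0.25,-0.0005,0,0,0,0,0,0.35,-0.0005,0,0,0,0,0,0.5,-0.0005,0,0,0,0,0,0.6,-0.0005,0,0,0,0,0,0.6,-0.0005,0,0,0,0,0,0.6,-0.0005,0,0,0,0,0,0.6,-0.0005,0,0,0,0,0,0.6],
)

```text
time: 19.05
eef_pos: [0.5494, 0.2197, 0.1123]
tool_rot: [[0.0, -0.069, -0.998], [0.0, -0.998, 0.069], [-1.0, -0.0, -0.0]]
contact_force: [0.4, -0.0, 0.2]
opening: 0.0526
```

Run:
```python
from plan import *
o=robot.get_obs();print(o["time"],o["eef_pos"],o["contact_force"],o["opening"])
r=vision.camera("scene");cv2.imwrite("pics/s13.png",cv2.resize(r["pixels"][120:250,260:400,::-1],None,fx=4,fy=4))
```

```text
19.05 [0.54938825 0.21970354 0.11227156] [ 0.40613909 -0.02094598  0.21122304] 0.05263872139257064
```

View pics/s13.png

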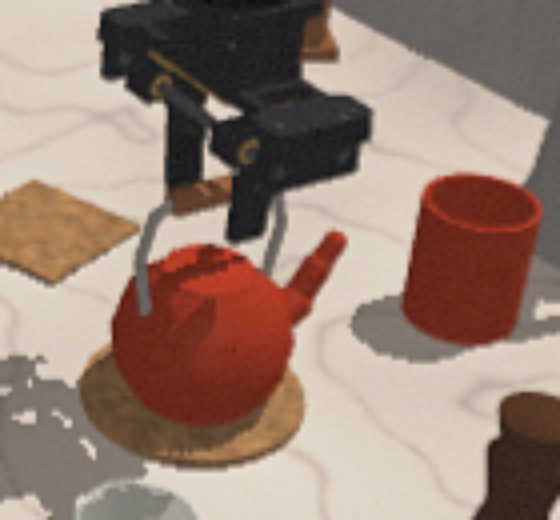

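Released and standing. Straight up and away.

>>> send_rows(
  steps=[-0.01,0,0,0,0,0,0.6,-0.025,0,0,0,0,0,0.6,-0.045,0,0,0,0,0,0.6,-0.07,0,0,0,0,0,0.6,-0.1,0,0,0,0,0,0.6,-0.13,0,0,0,0,0,0.6,-0.16,0,0,0,0,0,0.6,-0.18,0,0,0,0,0,0.6,-0.18,0,0,0,0,0,0.6,-0.18,0,0,0,0,0,0.6],
)

```text
time: 20.35
eef_pos: [0.549, 0.2194, 0.2918]
tool_rot: [[-0.001, -0.069, -0.998], [0.0, -0.998, 0.069], [-1.0, -0.0, 0.001]]
contact_force: [-0.1, 0.8, -0.7]
opening: 0.053
```

Run:
```python
from plan import *
o=robot.get_obs();print(o["time"],o["eef_pos"],o["contact_force"],o["opening"])
w=vision.camera("wrist");cv2.imwrite("pics/w14.png",w["pixels"][:,:,::-1])
r=vision.camera("scene");cv2.imwrite("pics/s14.png",cv2.resize(r["pixels"][120:250,260:400,::-1],None,fx=4,fy=4))
print("grip/trivet pred wrist",proj(w,[[.5495,.2185,.158],[.5495,.2185,.008]],o))
d=[np.cos(np.radians(86)),np.sin(np.radians(86))]
for n in("wrist","scene"):
  for q in("teapot_mid","mug_mid"): print(n,q,models.search_frame(n,q)[:1])
print("scene grip,tip pred",proj(r,[[.5495,.2185,.158],[.5495+.107*d[0],.2185+.107*d[1],.1]]))
```

```text
20.35 [0.54895906 0.219405   0.29181593] [-0.07408667  0.8383178  -0.68621279] 0.05296065711116826
grip/trivet pred wrist [[259.15413181 165.87304201]
 [259.45013407 137.80433759]]
wrist teapot_mid [{'position': [0.5473, 0.2111, 0.0943], 'score': 0.88}]
wrist mug_mid [{'position': [0.5644, 0.4201, 0.0489], 'score': 0.8}]
scene teapot_mid [{'position': [0.5652, 0.202, 0.0829], 'score': 0.58}]
scene mug_mid [{'position': [0.5809, 0.4263, 0.0629], 'score': 0.63}]
scene grip,tip pred [[313.34127359 167.19529713]
 [344.73458452 177.54440548]]
```

View pics/w14.png

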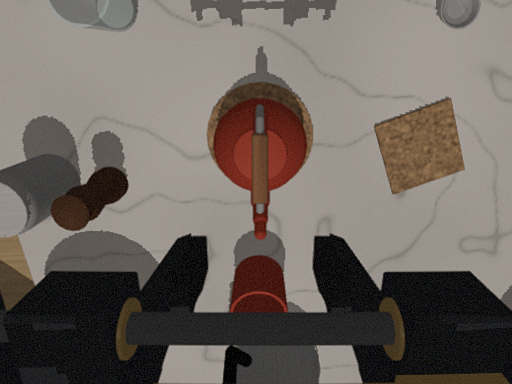

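View pics/s14.png

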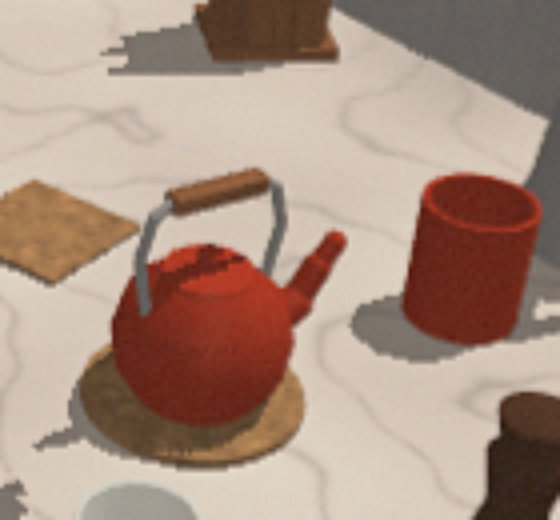

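```bash
python3 -c "
from station import robot
print(robot.finish_job(), robot.get_obs()['time'])"
```

```text
the job is handed in; nothing more can be done
the job is handed in; nothing more can be done
```

The teapot is standing on the cork trivet with its spout pointing at the mug, and the gripper has let go and is clear above it. I handed the job in at about 20.5 s.

- **First grasp missed:** the gripper closed on nothing and the pot stayed where it was. All three cameras showed the fingertips about 28 mm behind the reported TCP. I allowed for that, and the second grasp held the bar at 15.7 mm opening. The wrist force while carrying was about 4.3 N, or roughly 0.44 kg.
- **Carrying and setting down:** I lifted, turned and lowered the pot with the tool staying vertical to within about 0.3°. At touchdown it pressed on the trivet with about 8 N. I backed off half a millimetre, opened the fingers and rose straight up.
- **Last checks:** the pot is upright and about 1–3 mm from the middle of the trivet, towards the mug. In the last wrist picture the handle bar, spout and mug lie on one line. The mug looks the same in the scene pictures as before I started.
- **Disagreements between measurements:** the scene and side cameras differed by up to about 1 cm on the mug and 5–7 mm on the pot and trivet. I used the wrist camera's positions for the pot and the trivet. The mug direction (86°) came from the scene and side views, and the wrist picture agreed with it.

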